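# Set and lock the air pressure of the setting press, then turn its air on

## Robot

A 6-joint arm with a two-finger parallel gripper is mounted at the origin on the work surface. World frame = base frame: x ahead of the robot, y to its left, z up, the work surface at z = 0. Lengths are in m, angles in rad, forces in N, time in s.
With the tool pointing down it reaches from about 0.25 to 0.725 m from the base axis. Payload 4 kg.
Tool frame: the origin (TCP) lies between the finger pads; the fingertips stand 17 mm ahead of it and the grasp point (between the pads) lies 2 mm behind it; z points along the fingers, x is the direction in which the jaws open and shut, and the axes are right-handed (so a half turn about z gives the same grasp; the last joint's range is limited). The gripper opens to 85 mm and grips with 20 to 120 N. Pads are 22 mm wide; open, the fingers measure 114 mm over their backs; the gripper's body (76 mm by 85 mm) begins 54 mm behind the grasp point. The pads swing forward as they close: fully open they stand 13 mm farther back than shut.
Start: joints at [-1.22, 0.241, 0.005, 1.335, 0, 1.571], TCP at [0.172, -0.47, 0.211] pointing down, gripper open.
Joint ranges: [-2.72, 2.72], [-1.05, 1.87], [-1.09, 1.28], [-1.99, 2.15], [-1.42, 1.44], [-3.14, 3.14]. Speed limits (rad/s): [2.79, 2.79, 3.14, 3.14, 3.14, 3.14].

## Interface

Orientations are given as a unit quaternion [x, y, z, w].
In Python, from workcell import telemetry, cams, workorder gives the robot as it stands. The module is installed in compiled form; this text tells all that it offers.
- The arm moves only by the tool apply_moves, never from a script. Its argument "moves" is a list that holds one entry, the list of rows, each a list of 4 numbers: the shift along the tool's x, y, z in mm, then the turn about the tool's z in degrees. A call has exactly 10 rows; each row shifts and turns the pose as measured when the row begins, along the tool's axes as they then stand; what a row does not reach is not made up. A row lasts 1/10 s, in which the tool goes at most 50 mm and 8.59 degrees, less where a joint would pass 70% of its speed; a pose out of reach is approached as far as the arm can. A call with a gripper value outside its range is refused whole. "hand" is the gripper's target within -1 to 1 (fully open at 1, half-way at 0, shut at -1), set as the call begins (left out, the last holds). The fingers move at their own pace and stop on an object; the grip force is fixed at half the most. Time passes only in rows, so rows that do not move let the fingers close, or fill a call up. It gives the time, the measured TCP pose, the force and the opening at its end, in the units of the state.
- telemetry.get_obs(): the state, without advancing time (a new reading comes with each control period).
- cams.camera(name): name is "scene" or "side" or "wrist"; returns a dict with "color" (420x560x3 uint8, red, green, blue), "fovy" (degrees; the focal length in pixels is half the picture's height over the tangent of half this angle, whatever the lens; pixels are square), "cx", "cy" (the principal point, pixels), "camera_from_world" (4x4, takes a point from world to camera coordinates). Camera axes: x right, y down, z forward; pixel columns grow to the right and rows downward; lengths in m; the calibration is good to about 2 mm. A picture is of the moment at which its call begins. There is no depth.
- workorder.job_done(): hands the job in, once; it reports no verdict.
The state is a dict: "clock": time; "joint_pos": joint angles; "joint_vel": joint speeds; "tau": joint torques, N m; "eef_pos": TCP position; "tool_rot": TCP orientation; "ft_force": force on the tool from outside, world axes, zero at the start; "ft_torque": the same for the moment, N m; "grip_width": finger opening in m.
Only numpy, scipy, OpenCV 4.12 (cv2) and the standard library are available. Lean on these libraries where they do the work, as an engineer would, in place of code of your own. Each camera call takes 0.05 s, during which the arm holds its last target. There are 200 camera calls.

## Task

Set the press's air pressure on the bench control box: pull the regulator knob up to unlock it, turn it clockwise until the gauge needle points at the marker on the gauge's rim, and push the knob fully back down so that it locks there. Only when the pressure is set and locked, swing the valve lever fully open, a quarter turn from across the black flow line to lying along it. Leave the things on the bench where they are and let go of everything at the end.

Things in the scene. Friction and masses are not known exactly. Their poses are not given: they have to be found in the camera images.
- console: Fixed grey control box, 380 mm wide and 200 mm deep, 60 mm high at its front (robot side), 114 mm at its back. Its grey top panel slopes up away from the robot at 15 degrees and carries, from left to right, the gauge, the regulator knob and the valve. Origin: middle of its underside; x to its back, y to its left, z up.
- panel_knob_axis (a point): Point on the sloping panel's surface, on the knob's axis, in the middle of the panel. Axes: x up the slope, y to the panel's left, z square out of the panel. The steel nut round the knob's foot is 54 mm across and 8 mm high.
- knob_top (a point): Centre of the top face of the regulator knob, a black fluted cylinder 44 mm in diameter and 38 mm tall; it moves with the knob. When the knob is home the top is 49 mm out from the panel and its foot 11 mm. z is the knob's axis (square out of the panel); x and y turn with the knob.
- knob_pull (a joint): How far the knob is pulled out along its axis, in m: 0 home and locked, 0.008 fully out. It stays where it is left; moving it takes about 4 N. From 5.5 mm up it can be turned; below, 24 splines 15 degrees apart hold it. Pushed in gripped tight, or dead on the splines, it may stop up to 5 mm short of home: let go and press the middle of its top (10 to 20 N), or turn it a little first.
- knob_turn (a joint): Angle of the knob about its axis in rad, growing clockwise as seen looking down at the panel; clockwise raises the pressure. Pulled out it turns with about 0.06 N m. Pushed home while free to turn, it drops into the nearest gap of its splines and so turns by itself up to 7.5 degrees (0.13 rad) either way.
- gauge_center (a point): Centre of the pressure gauge's dial, a round white face 92 mm across in a steel rim 100 mm across and 13 mm high, 115 mm left of the knob; 11.5 mm out from the panel.
- needle (a joint): Angle of the gauge's slim black needle in rad, 0 pointing straight up the slope, growing clockwise. It follows the knob: needle = 0.5 x knob_turn.
- marker (a joint): Angle of the gauge's marker in rad, on the same scale as the needle. The marker is a blackened steel wedge clipped on the rim, 10 mm wide, its point over the dial. It starts 0.3 to 0.7 rad clockwise of the needle and does not move by itself.
- needle_tip (a point): Tip of the needle, 34 mm from the dial's centre. x points outward along the needle.
- marker_tip (a point): Point of the marker, 34 mm from the dial's centre. When the needle points at it the two tips coincide. x points outward.
- panel_valve_axis (a point): Point on the panel's surface on the axis of the ball valve, 110 mm right of the knob and 10 mm down the slope. Axes as panel_knob_axis: x up the slope, y left, z square out of the panel.
- lever_tip (a point): Outer end of the valve's lever, on its centre line. The lever is a flat bar 70 mm long from the valve's axis; its black rubber grip, the outer 44 mm, is 14 mm wide and 10 mm thick, its middle 26.5 mm out from the panel, with free room beneath it. A round stem 24 mm across and 29 mm high stands on the axis. Its -y axis points along the lever outward.
- valve (a joint): Angle of the valve lever in rad: 0 shut, the lever pointing right across the flow line; 1.571 fully open, the lever pointing up the slope along the line. Stops at both ends, stiff (about 0.1 N m), stays where it is left. Seen looking down at the panel it opens counter-clockwise.
- spool_mid (a point): Bystander: middle of an upright thread spool, 60 mm across the foot and 92 mm tall, left of the console.
- jar_mid (a point): Bystander: middle of an upright amber glue jar, 68 mm across and 85 mm tall, left of the console.
- awl_mid (a point): Bystander: middle of the handle of an awl lying on the bench near the console's front; 182 mm long over all, 24 mm thick. Its z axis is up.
- mallet_mid (a point): Bystander: on a mallet lying on the bench right of the console, 260 mm long, under 60 mm high, 13 mm above the bench. Its z axis is up.

How it is judged:
By the outcome, as a careful person would: the job done as asked, in the order asked, and still so for the second after the job is handed in, with the robot touching nothing.
It also fails if it takes over 51 s, if anything falls off the work surface, if the arm or the gripper's body presses on something with over 40 N, if the wrist force passes 120 N, or if a joint passes its speed limit or range.

## Working session

There is one attempt and no reset: what is moved stays moved. The work goes in short steps, Python scripts to look and compute and a tool call to move; the robot and the scene stay as the last step left them, time stands still between calls to the robot, and variables do not carry over. Pictures are saved under pics/ and viewed, about 8 in all and at most 12, crops included, and the job is handed in when it is done.

Besides the shell and the picture viewer there is one more tool, called by a JSON object that holds its "api" and its "payload", one argument or row to a line. apply_moves: Moves the arm, as the interface text tells. Its arguments: {"type":"object","properties":{"moves":{"type":"array"},"hand":{"type":"number"}},"required":["moves"]}

```bash
mkdir -p pics; cat >h.py <<'E'
import numpy as np, cv2
from workcell import telemetry, cams, workorder
from scipy.spatial.transform import Rotation as R
def snap(name,fn=None):
    c=cams.camera(name); im=cv2.cvtColor(c["color"],cv2.COLOR_RGB2BGR)
    if fn: cv2.imwrite("pics/"+fn,im)
    np.savez("last_%s.npz"%name,im=im,fovy=c["fovy"],cx=c["cx"],cy=c["cy"],T=c["camera_from_world"])
    return im
def load(name):
    return dict(np.load("last_%s.npz"%name))
def ray(c,u,v):
    f=c["im"].shape[0]/2/np.tan(np.radians(c["fovy"])/2)
    d=np.array([(u-c["cx"])/f,(v-c["cy"])/f,1.]); T=c["T"]
    Rm=T[:3,:3]; o=-Rm.T@T[:3,3]; d=Rm.T@d
    return o,d/np.linalg.norm(d)
def proj(c,p):
    f=c["im"].shape[0]/2/np.tan(np.radians(c["fovy"])/2)
    q=c["T"][:3,:3]@np.asarray(p)+c["T"][:3,3]
    return np.array([c["cx"]+f*q[0]/q[2],c["cy"]+f*q[1]/q[2]])
def onplane(c,u,v,p0,n):
    o,d=ray(c,u,v); return o+d*(np.dot(np.asarray(p0)-o,n)/np.dot(d,n))
def tri(c1,uv1,c2,uv2):
    o1,d1=ray(c1,*uv1);o2,d2=ray(c2,*uv2)
    A=np.stack([d1,-d2],1); t=np.linalg.lstsq(A,o2-o1,rcond=None)[0]
    a=o1+d1*t[0];b=o2+d2*t[1]; return (a+b)/2,np.linalg.norm(a-b)
E
python3 - <<'E'
from h import *
for n in("scene","side"): snap(n,n+"0.png")
a=load("scene");b=load("side")
for c in(a,b): print(c["fovy"],c["cx"],c["cy"],ray(c,280,210))
o=telemetry.get_obs();print({k:np.round(v,3) for k,v in o.items()})
E
```

```text
55.703477630233344 276.92121735059294 211.6255127843947 (array([0.97974309, 0.140478  , 0.87141174]), array([-0.5120836 , -0.1250845 , -0.84977894]))
44.149134260360235 286.7876567441521 201.54323334026265 (array([0.28268963, 0.97845371, 0.63164998]), array([ 0.23159011, -0.84058368, -0.48967857]))
{'clock': np.float64(0.1), 'joint_pos': array([-1.22 ,  0.241,  0.004,  1.335,  0.   ,  1.571]), 'joint_vel': array([-0.   , -0.002,  0.002, -0.   ,  0.001, -0.001]), 'tau': array([-0.0000e+00, -3.7314e+01,  2.5301e+01,  1.1000e-02,  0.0000e+00,
        0.0000e+00]), 'eef_pos': array([ 0.172, -0.469,  0.21 ]), 'tool_rot': array([ 0.82 , -0.573, -0.001, -0.001]), 'ft_force': array([-0.21 , -0.258,  0.45 ]), 'ft_torque': array([ 0.014, -0.041,  0.02 ]), 'grip_width': np.float64(0.086)}
```

View pics/scene0.png

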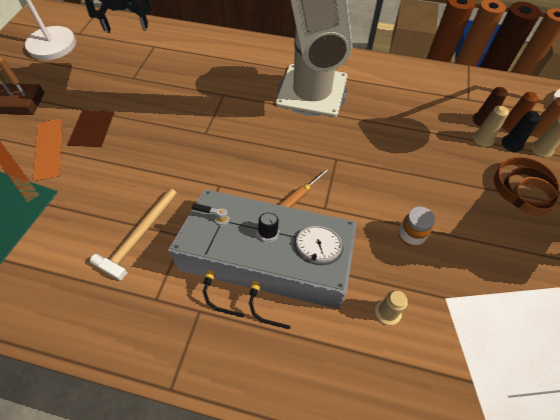

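View pics/side0.png

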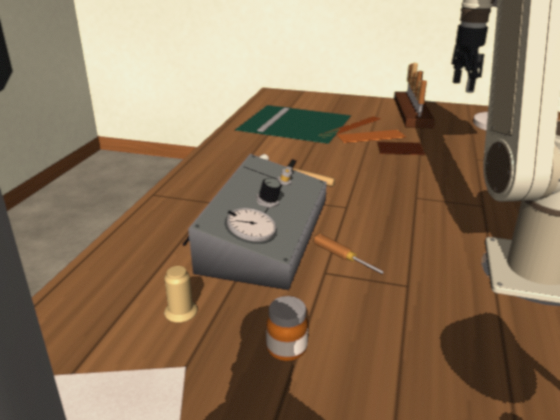

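Scene view: knob top near (268,219), gauge centre near (319,244), valve stem near (222,215), with the lever pointing to (195,208). Side view: knob top near (271,186), gauge near (251,224). Next, an enlarged crop.

```bash
python3 - <<'E'
from h import *
a=load("scene")["im"][180:310,165:365];b=load("side")["im"][150:290,185:335]
A=cv2.resize(a,None,fx=4,fy=4,interpolation=cv2.INTER_CUBIC)
cv2.imwrite("pics/c1.png",A)
B=cv2.resize(b,None,fx=4,fy=4,interpolation=cv2.INTER_CUBIC)
cv2.imwrite("pics/c2.png",B)
E
```

```text
(no output)
```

View pics/c1.png

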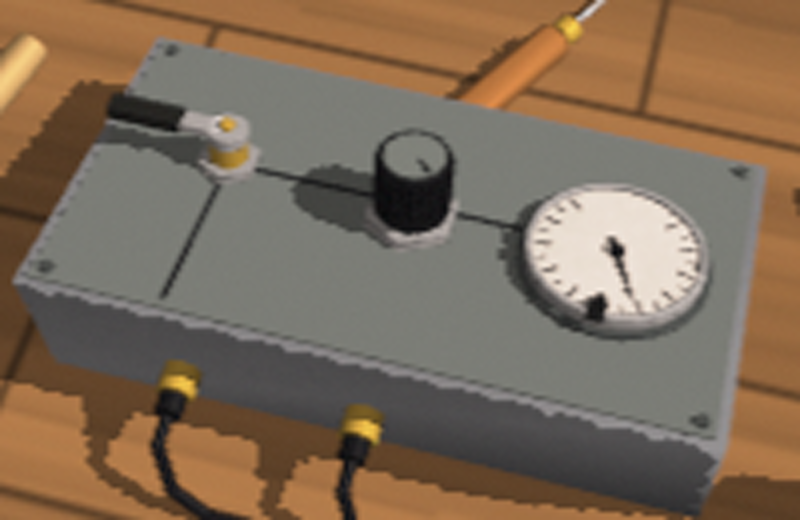

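View pics/c2.png

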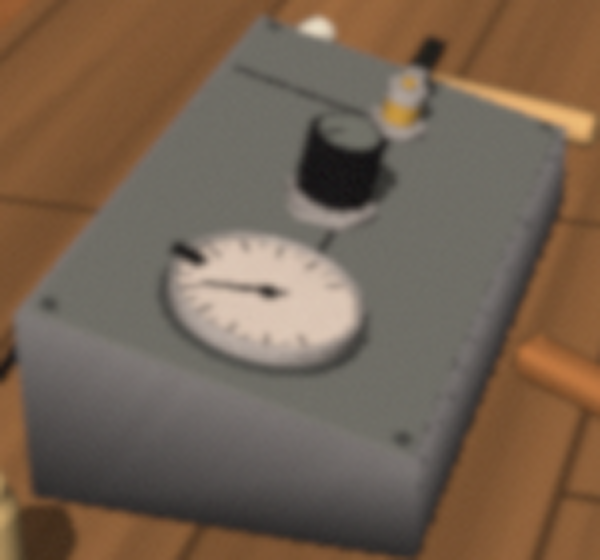

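```bash
cat >>h.py <<'E'
def frame(x,y,yaw):
    """panel_knob_axis origin and axes (columns)"""
    Rz=R.from_euler('z',yaw); Rp=(Rz*R.from_euler('y',-np.radians(15))).as_matrix()
    return np.array([x,y,0.087]),Rp
E
python3 - <<'E'
from h import *
from scipy.optimize import least_squares
a=load("scene");b=load("side")
S=lambda u,v:((u+.5)/4-.5+165,(v+.5)/4-.5+180)
D=lambda u,v:((u+.5)/4-.5+185,(v+.5)/4-.5+150)
P={'knob':((0,0,.049),S(414,155),D(347,131)),'gauge':((0,.115,.0115),S(616,253),D(270,292)),'stem':((-.01,-.11,.031),S(227,125),D(410,83))}
for k,(l,s,d) in P.items(): print(k,tri(a,s,b,d))
def res(q):
    o,M=frame(*q); r=[]
    for l,s,d in P.values():
        p=o+M@np.array(l); r+=list(proj(a,p)-s)+list(proj(b,p)-d)
    return r
q=least_squares(res,[.55,0,0]).x; print(q,np.round(res(q),2)); o,M=frame(*q)
np.save("q.npy",q)
for k,(l,s,d) in P.items(): print(k,o+M@np.array(l))
p0=o+M@[0,.115,.0115]
for n,s,d in(('needle',S(641,312),D(195,284)),('marker',S(599,298),D(202,261))):
  for c,u in((a,s),(b,d)):
    l=M.T@(onplane(c,*u,p0,M[:,2])-p0); print(n,np.arctan2(-l[1],l[0]),np.hypot(*l[:2]))
E
```

```text
knob (array([0.56605664, 0.01401065, 0.13693215]), np.float64(0.004068194987969845))
gauge (array([0.57486896, 0.12886853, 0.09888719]), np.float64(1.6347284310154322e-07))
stem (array([ 0.56058084, -0.09627555,  0.11621727]), np.float64(0.002103474915226983))
[5.78021329e-01 1.31608548e-02 5.05298025e-04] [-0.01  1.16  1.22  0.43 -0.36  0.14  0.06  0.15  0.    0.77  0.49  0.36]
knob [0.5653392  0.01315445 0.13433037]
gauge [0.5749868  0.12815934 0.09810815]
stem [ 0.56039427 -0.09684807  0.11435551]
needle -0.50905414192397 0.04186866255694319
needle -0.439070676966057 0.03860566594376549
marker 0.07890692895269485 0.033736966871735184
marker 0.11671895546623416 0.0391452072440029
```

{"api": "apply_moves", "payload": {
  "moves": [
    [[0,0,-8,-8.5],[0,0,-8,-8.5],[0,0,-8,-8.5],[0,0,-8,-8.5],[0,0,-8,-8.5],[0,0,-8,-8.5],[0,0,-8,-8.5],[0,0,-8,-8.5],[0,0,-8,-8.5],[0,0,-8,-8.5]]
  ],
  "hand": 1
}}

```text
clock: 1.1
eef_pos: [0.1702, -0.465, 0.2859]
tool_rot: [0.99, 0.142, -0.002, -0.009]
ft_force: [-0.6, 1.0, -0.1]
grip_width: 0.085
```

```bash
cat >>h.py <<'E'
def st():
    o=telemetry.get_obs(); M=R.from_quat(o["tool_rot"]).as_matrix()
    print("t",round(float(o["clock"]),2),"tcp",np.round(o["eef_pos"],4),"head",np.round(np.degrees(np.arctan2(M[1,0],M[0,0])),2),"tilt",np.round(M[:,2],3),"j",np.round(o["joint_pos"],2),"F",np.round(o["ft_force"],1),"T",np.round(o["ft_torque"],2),"w",round(float(o["grip_width"]),4))
    return o
E
python3 -c "
from h import *
st()"
```

```text
t 1.1 tcp [ 0.1702 -0.465   0.2859] head 16.3 tilt [-0.006  0.017 -1.   ] j [-1.22  0.23  0.18  1.54  0.    0.07] F [-0.6  1.  -0.1] T [-0.05 -0.02  0.02] w 0.085
```

{"api": "apply_moves", "payload": {
  "moves": [
    [[30,-26,0,-8.2],[34,-21,0,-8.2],[37,-16,0,-8.2],[38,-11,0,-8.2],[40,-5,0,-8.2],[40,1,0,-8.2],[39,6,0,-8.2],[38,12,0,-8.2],[36,17,0,-8.2],[34,22,0,0]]
  ]
}}

```text
clock: 2.1
eef_pos: [0.3859, -0.1178, 0.2868]
tool_rot: [0.69, 0.723, 0.004, -0.011]
ft_force: [0.5, -0.8, -0.1]
grip_width: 0.0851
```

```bash
python3 -c "
from h import *
st(); snap('wrist','w0.png'); c=load('wrist'); print(c['fovy'],c['cx'],c['cy'],c['T'],ray(c,280,210))
q=np.load('q.npy');o,M=frame(*q)
for l in ((0,0,.049),(0,.115,.0115),(-.01,-.11,.03)): print(proj(c,o+M@np.array(l)))"
```

```text
t 2.1 tcp [ 0.3859 -0.1178  0.2868] head 92.69 tilt [-0.01   0.021 -1.   ] j [-0.31  0.04 -0.04  1.51  0.02 -0.36] F [ 0.5 -0.8 -0.1] T [-0.09 -0.06 -0.03] w 0.0851
63.93587893693176 279.8351572732751 212.88051444677552 [[-0.04654204  0.99870208  0.02068786  0.1290031 ]
 [ 0.9563939   0.038573    0.28952172 -0.42345795]
 [ 0.28834795  0.03326068 -0.95694785  0.34467814]
 [ 0.          0.          0.          1.        ]] (array([ 0.31160943, -0.12396585,  0.44977048]), array([ 0.28012765,  0.0334185 , -0.9593809 ]))
[384.97716587 351.72660576]
[465.54035065 340.65028156]
[287.11107742 333.82889793]
```

{"api": "apply_moves", "payload": {
  "moves": [
    [[25,14,0,0],[25,14,0,0],[25,14,0,0],[25,14,0,0],[25,14,0,0],[25,14,0,1],[18,14,0,1],[8,10,0,0],[0,5,0,0],[0,0,0,0]]
  ]
}}

```text
clock: 3.15
eef_pos: [0.4943, 0.0767, 0.2854]
tool_rot: [0.699, 0.715, 0.002, -0.015]
ft_force: [0.8, -0.1, 0.5]
grip_width: 0.0854
```

```bash
python3 -c "
from h import *
st(); im=snap('wrist','w1.png'); c=load('wrist')
q=np.load('q.npy');o,M=frame(*q)
for l in ((0,0,.049),(0,.115,.0115),(-.01,-.11,.03)): print(proj(c,o+M@np.array(l)))"
```

```text
t 3.15 tcp [0.4943 0.0767 0.2854] head 91.24 tilt [-0.018  0.023 -1.   ] j [0.14 0.24 0.19 1.54 0.03 0.12] F [ 0.8 -0.1  0.5] T [-0.04 -0.    0.01] w 0.0854
[211.55061538 261.19287   ]
[319.34400815 256.62595913]
[110.36782262 247.81123862]
```

View pics/w1.png

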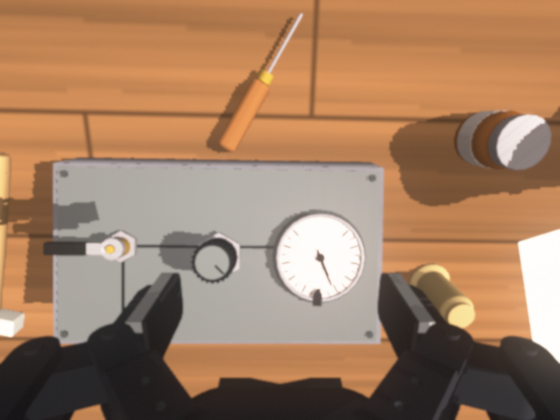

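The wrist view shows the gauge centred at about (319,256). The needle points down and right to about (331,287), the marker is at about (317,297), and the knob top is near (213,261). All of these agree with the prediction. Next I measure the angles.

```bash
cat >>h.py <<'E'
def dial(c,show=None):
    q=np.load('q.npy');o,M=frame(*q); p0=o+M@[0,.115,.0115]
    # white face centroid -> centre
    g=cv2.cvtColor(c["im"],cv2.COLOR_BGR2HSV); u0,v0=proj(c,p0)
    w=((g[...,2]>170)&(g[...,1]<70)).astype(np.uint8)
    yy,xx=np.mgrid[:w.shape[0],:w.shape[1]]; w[np.hypot(xx-u0,yy-v0)>60]=0
    w=cv2.morphologyEx(w,cv2.MORPH_OPEN,np.ones((3,3),np.uint8))
    cs=max(cv2.findContours(w,cv2.RETR_EXTERNAL,cv2.CHAIN_APPROX_NONE)[0],key=cv2.contourArea)
    e=cv2.fitEllipse(cv2.convexHull(cs)); print("dial px",np.round(e[0],1),"pred",np.round((u0,v0),1),"size",np.round(e[1],1))
    p0=onplane(c,*e[0],p0,M[:,2])
    # unwrap polar by remap on the dial plane
    th=np.radians(np.arange(-90,90,.5)); r=np.arange(.010,.044,.0005)
    out=np.zeros((len(r),len(th)),np.float32)
    mp=np.array([[proj(c,p0+M@[a*np.cos(t),-a*np.sin(t),0]) for t in th] for a in r],np.float32)
    G=cv2.cvtColor(c["im"],cv2.COLOR_BGR2GRAY); P=cv2.remap(G,mp[...,0],mp[...,1],cv2.INTER_LINEAR).astype(float)
    for n,lo,hi in(('needle',.012,.024),('needle_out',.024,.030),('marker',.037,.042)):
        pr=P[(r>=lo)&(r<hi)].mean(0); d=np.clip(np.median(pr)-pr-0.35*(np.median(pr)-pr.min()),0,None)
        k=int(np.argmax(d)); s=slice(max(0,k-30),k+31); print(n,"deg %.2f"%np.degrees((th[s]*d[s]).sum()/d[s].sum()),"peak %.1f"%np.degrees(th[k]),"dark %.0f/%.0f"%(pr.min(),np.median(pr)))
    return P
E
python3 -c "
from h import *
c=load('wrist');dial(c)"
```

```text
dial px [319.4 256.6] pred [319.3 256.6] size [119.8 119.9]
needle deg -23.17 peak -23.0 dark 148/253
needle_out deg -22.69 peak -22.5 dark 186/253
marker deg 3.30 peak 1.5 dark 110/251
```

{"api": "apply_moves", "payload": {
  "moves": [
    [[8,5,14,1.2],[8,5,14,0],[8,5,14,0],[8,5,14,0],[8,5,14,0],[6,4,11,0],[2,2,4,0],[0,0,0,0],[0,0,0,0],[0,0,0,0]]
  ]
}}

```text
clock: 4.2
eef_pos: [0.5226, 0.1178, 0.2015]
tool_rot: [0.712, 0.702, 0.002, -0.013]
ft_force: [-0.3, -0.2, 0.5]
grip_width: 0.0857
```

```bash
sed -i 's/g\[...,2\]>170)&(g\[...,1\]<70/g[...,2]>215)\&(g[...,1]<60/; s/>60\]=0/>95]=0/' h.py
python3 -c "
from h import *
st(); im=snap('wrist','w2.png'); c=load('wrist');dial(c)
cv2.imwrite('pics/w2c.png',cv2.resize(im[160:360,180:440],None,fx=3,fy=3,interpolation=cv2.INTER_CUBIC))"
```

```text
t 4.2 tcp [0.5226 0.1178 0.2015] head 89.2 tilt [-0.016  0.021 -1.   ] j [0.21 0.32 0.09 1.35 0.02 0.22] F [-0.3 -0.2  0.5] T [ 0.02 -0.07  0.02] w 0.0857
dial px [290.6 265.4] pred [289.4 264.7] size [113.1 114.1]
needle deg -21.22 peak -21.5 dark 137/253
needle_out deg -21.51 peak -21.5 dark 171/253
marker deg 5.01 peak 3.5 dark 102/252
```

View pics/w2c.png

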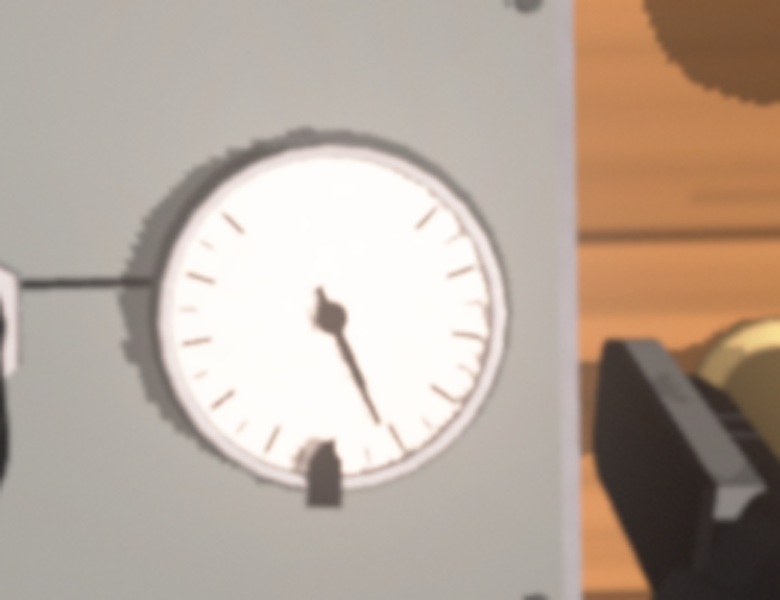

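The crop shows the hub at about (331,316), the needle tip at about (378,423), and the marker wedge with its tip near (321,440) and base centre near (324,506). A shadow to the left of the tip biases the dark-profile measure, so I segment the wedge more strictly.

```bash
cat >>h.py <<'E'
def wedge(c,thr=120):
    q=np.load('q.npy');o,M=frame(*q); p0=o+M@[0,.115,.0115]
    G=cv2.cvtColor(c["im"],cv2.COLOR_BGR2GRAY); G=cv2.resize(G,None,fx=4,fy=4,interpolation=cv2.INTER_CUBIC)
    S=lambda u:(np.asarray(u)+.5)/4-.5
    n,L,s,C=cv2.connectedComponentsWithStats((G<thr).astype(np.uint8))
    for i in range(1,n):
        u=S(C[i]); l=(M.T@(onplane(c,*u,p0,M[:,2])-p0))*1000
        if np.hypot(l[0],l[1])<56 and s[i,4]>60:
            ys,xs=np.nonzero(L==i); Q=np.array([(M.T@(onplane(c,*S((x,y)),p0,M[:,2])-p0))[:2] for x,y in zip(xs[::3],ys[::3])])*1000
            print("blob r %.1f ang %.2f"%(np.hypot(*l[:2]),np.degrees(np.arctan2(-l[1],l[0]))),"area",s[i,4])
            r=np.hypot(*Q.T)
            for a in range(int(r.min()),int(r.max())+1,4):
                m=(r>=a)&(r<a+4)
                if m.sum()>3: print("   r",a,"x %.1f side(cw) %.2f  min %.1f max %.1f"%(Q[m,0].mean(),-Q[m,1].mean(),-Q[m,1].max(),-Q[m,1].min()))
E
python3 -c "
from h import *
wedge(load('wrist'),130)"
```

```text
blob r 49.3 ang 105.10 area 18249
   r 49 x -15.9 side(cw) 38.50  min 2.1 max 52.9
   r 53 x -10.6 side(cw) 48.31  min 5.3 max 57.0
   r 57 x -10.2 side(cw) 55.98  min 45.8 max 60.2
   r 61 x -10.8 side(cw) 62.04  min 60.1 max 64.0
   r 65 x -10.8 side(cw) 66.08  min 64.0 max 68.1
   r 69 x -10.9 side(cw) 70.20  min 68.1 max 72.2
   r 73 x -10.9 side(cw) 74.20  min 72.2 max 76.3
   r 77 x -11.0 side(cw) 78.16  min 76.2 max 80.2
   r 81 x -10.8 side(cw) 82.29  min 80.3 max 84.3
   r 85 x -10.9 side(cw) 86.24  min 84.2 max 88.3
   r 89 x -10.9 side(cw) 88.61  min 88.3 max 88.9
blob r 3.2 ang -24.87 area 1229
   r 0 x 0.3 side(cw) -0.18  min -3.8 max 2.9
   r 4 x 3.8 side(cw) -1.92  min -3.8 max 1.9
   r 8 x 9.2 side(cw) -4.01  min -5.0 max -3.3
   r 12 x 12.6 side(cw) -5.41  min -6.2 max -4.5
   r 16 x 16.7 side(cw) -7.26  min -7.9 max -6.6
   r 20 x 19.2 side(cw) -8.11  min -8.5 max -7.9
blob r 47.8 ang 2.99 area 3143
   r 37 x 39.4 side(cw) 1.94  min -0.5 max 4.7
   r 41 x 43.0 side(cw) 2.41  min -1.7 max 6.8
   r 45 x 46.9 side(cw) 2.59  min -2.1 max 7.3
   r 49 x 50.9 side(cw) 2.61  min -2.5 max 7.3
   r 53 x 54.3 side(cw) 2.72  min -2.0 max 7.4
```

{"api": "apply_moves", "payload": {
  "moves": [
    [[-18,8,3,0],[-18,8,3,0],[-18,8,3,0],[-18,8,3,0],[-18,8,3,0],[-12,5,3,0],[-4,0,3,0],[0,0,0,-7],[0,0,0,-7],[0,0,0,0]]
  ]
}}

```text
clock: 5.25
eef_pos: [0.5687, 0.0083, 0.182]
tool_rot: [0.617, 0.787, 0.007, -0.01]
ft_force: [-0.4, 0.5, 0.8]
grip_width: 0.0854
```

```bash
cat >>h.py <<'E'
def to(x,y,z,head=None):
    o=st(); M=R.from_quat(o["tool_rot"]).as_matrix(); d=np.array([x,y,z])-o["eef_pos"]; print("tool shift mm",np.round(M.T@d*1000,1))
    return o
def knobpt(s):
    q=np.load('q.npy');o,M=frame(*q); return o+M@[0,0,s]
E
python3 -c "
from h import *
p=knobpt(.039); print(p); to(p[0],p[1],p[2]-.002); im=snap('wrist','w3.png'); c=load('wrist');print(proj(c,knobpt(.049)))"
```

```text
[0.56792739 0.01315575 0.12467111]
t 5.25 tcp [0.5687 0.0083 0.182 ] head 103.76 tilt [-0.007  0.023 -1.   ] j [ 0.    0.4   0.15  1.33  0.02 -0.24] F [-0.4  0.5  0.8] T [ 0.01 -0.01 -0.01] w 0.0854
tool shift mm [ 3.5  0.4 59.4]
[285.50071014 224.46069535]
```

View pics/w3.png

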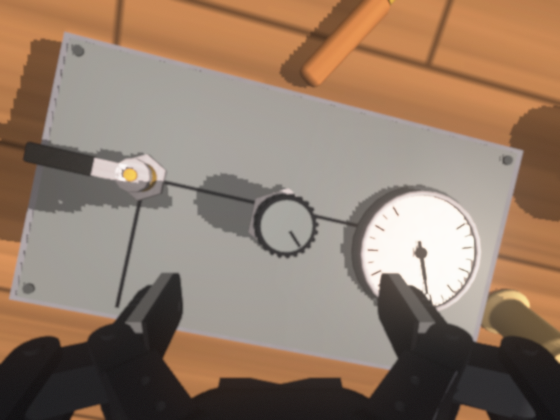

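The wrist view shows the knob top at (286,224), which matches the prediction of (285.5,224.5). Descending.

{"api": "apply_moves", "payload": {
  "moves": [
    [[1,0,10,-1],[1,0,10,0],[1,0,10,0],[0.5,0,10,0],[0,0,8,0],[0,0,6,0],[0,0,3,0],[0,0,1.5,0],[0,0,0,0],[0,0,0,0]]
  ]
}}

```text
clock: 6.3
eef_pos: [0.5661, 0.0148, 0.1173]
tool_rot: [0.612, 0.791, 0.006, -0.011]
ft_force: [0.3, 1.0, -0.6]
grip_width: 0.0853
```

```bash
python3 -c "
from h import *
p=knobpt(.039); to(p[0],p[1],p[2]-.002)"
```

```text
t 6.3 tcp [0.5661 0.0148 0.1173] head 104.49 tilt [-0.009  0.023 -1.   ] j [ 0.01  0.43  0.03  1.18  0.02 -0.24] F [ 0.3  1.  -0.6] T [-0.02  0.03  0.  ] w 0.0853
tool shift mm [-2.   1.3 -5.4]
```

Slightly low, so I raise about 5 mm and then close.

{"api": "apply_moves", "payload": {
  "moves": [
    [[-1,1,-3,0],[-1,0.5,-2,0],[0,0,0,0],[0,0,0,0],[0,0,0,0],[0,0,0,0],[0,0,0,0],[0,0,0,0],[0,0,0,0],[0,0,0,0]]
  ],
  "hand": -1
}}

```text
clock: 7.3
eef_pos: [0.5694, 0.0129, 0.1243]
tool_rot: [0.612, 0.791, 0.007, -0.01]
ft_force: [-0.3, 0.2, 0.4]
grip_width: -0.0
```

```bash
python3 -c "
from h import *
p=knobpt(.039); to(p[0],p[1],p[2]-.002)"
```

```text
t 7.3 tcp [0.5694 0.0129 0.1243] head 104.48 tilt [-0.006  0.024 -1.   ] j [ 0.01  0.43  0.05  1.19  0.02 -0.24] F [-0.3  0.2  0.4] T [-0.02  0.04  0.07] w -0.0
tool shift mm [ 0.6 -1.4  1.6]
```

```bash
python3 -c "
from h import *
a=snap('side');b=snap('wrist'); st()
p=knobpt(.049);print(proj(load('side'),p),proj(load('wrist'),p))
A=cv2.resize(a[100:290,185:375],(400,400),interpolation=cv2.INTER_CUBIC)
cv2.imwrite('pics/m1.png',np.hstack([A,cv2.resize(b[100:380,140:420],(400,400))]))"
```

```text
t 7.4 tcp [0.5694 0.0129 0.1243] head 104.48 tilt [-0.006  0.024 -1.   ] j [ 0.01  0.43  0.05  1.19  0.02 -0.24] F [0.3 0.5 1.5] T [ 0.01 -0.02  0.02] w -0.0
[272.59231877 182.80002517] [281.60373998 259.80638346]
```

View pics/m1.png

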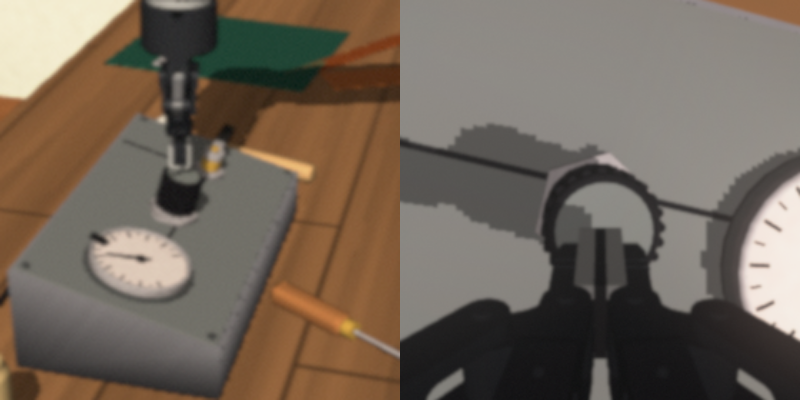

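The fingers closed without gripping: they stand over or behind the knob's top edge. I check where the tips should appear in these pictures.

```bash
python3 -c "
from h import *
o=telemetry.get_obs();M=R.from_quat(o['tool_rot']).as_matrix();p=o['eef_pos']
for n in('side','wrist'):
  c=load(n); k=400/190 if n=='side' else 400/280; off=(185,100) if n=='side' else (140,100); sh=0 if n=='side' else 400
  for nm,P in(('tip17',p+M[:,2]*.017),('tcp',p),('tcp-17',p-M[:,2]*.017),('tcp-33',p-M[:,2]*.033),('knob',knobpt(.049))):
    print(n,nm,np.round((proj(c,P)-off)*k+[sh,0]))
"
```

```text
side tip17 [181. 197.]
side tcp [181. 182.]
side tcp-17 [181. 167.]
side tcp-33 [181. 153.]
side knob [184. 174.]
wrist tip17 [598. 208.]
wrist tcp [598. 226.]
wrist tcp-17 [598. 248.]
wrist tcp-33 [598. 273.]
wrist knob [602. 228.]
```

```bash
python3 -c "
from h import *
c=load('side')
for n,z in(('tip+4',.206),('tcp',.21),('-15',.225),('-30',.24)): print(n,proj(c,[.172,-.469,z]))
im=cv2.imread('pics/side0.png');cv2.imwrite('pics/s0c.png',cv2.resize(im[0:140,420:540],None,fx=4,fy=4))
g=load('side')['im'];cv2.imwrite('pics/s0d.png',np.hstack([cv2.resize(im[0:140,420:540],None,fx=3.3,fy=3.3),cv2.resize(g[90:230,210:330],None,fx=3.3,fy=3.3,interpolation=cv2.INTER_CUBIC)]))
"
```

```text
tip+4 [460.46106534 100.81618716]
tcp [460.70607701  99.38652358]
-15 [461.63079157  93.99073681]
-30 [462.5649631   88.53976775]
```

View pics/s0d.png

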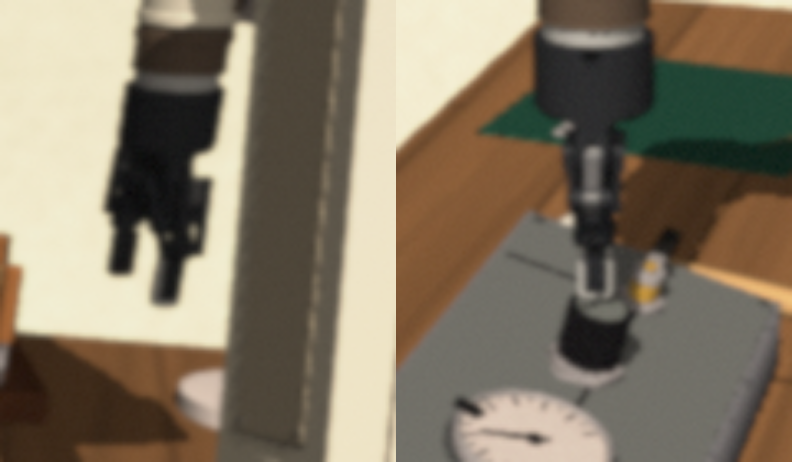

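All views agree: at start and now, the fingertips stand about 33 mm higher along the tool axis than the reported TCP implies. Laterally they are right. I allow for this: open, then go about 36 mm deeper.

{"api": "apply_moves", "payload": {
  "moves": [
    [[0,0,0,0],[0,0,0,0],[0,0,0,0],[0,0,0,0],[0,0,0,0],[0,0,0,0],[0,0,5,0],[0,0,5,0],[0,0,5,0],[0,0,0,0]]
  ],
  "hand": 1
}}

```text
clock: 8.4
eef_pos: [0.5691, 0.0133, 0.1077]
tool_rot: [0.612, 0.791, 0.007, -0.01]
ft_force: [-0.5, 1.1, -0.4]
grip_width: 0.0852
```

```bash
python3 -c "
from h import *
p=knobpt(.039); to(p[0],p[1],.088)"
```

```text
t 8.4 tcp [0.5691 0.0133 0.1077] head 104.48 tilt [-0.006  0.024 -1.   ] j [ 0.01  0.44  0.02  1.15  0.02 -0.24] F [-0.5  1.1 -0.4] T [-0.02 -0.03  0.02] w 0.0852
tool shift mm [-0.3 -1.1 19.7]
```

{"api": "apply_moves", "payload": {
  "moves": [
    [[0,-0.5,4,0],[0,-0.5,4,0],[0,0,4,0],[0,0,3,0],[0,0,2,0],[0,0,1,0],[0,0,0,0],[0,0,0,0],[0,0,0,0],[0,0,0,0]]
  ]
}}

```text
clock: 9.4
eef_pos: [0.568, 0.0135, 0.088]
tool_rot: [0.612, 0.791, 0.007, -0.01]
ft_force: [0.9, -0.2, -0.8]
grip_width: 0.0857
```

```bash
python3 -c "
from h import *
p=knobpt(.039); to(p[0],p[1],.088)"
```

```text
t 9.4 tcp [0.568  0.0135 0.088 ] head 104.48 tilt [-0.006  0.023 -1.   ] j [ 0.01  0.46 -0.01  1.11  0.02 -0.24] F [ 0.9 -0.2 -0.8] T [-0.06 -0.04 -0.04] w 0.0857
tool shift mm [-0.3 -0.1 -0. ]
```

{"api": "apply_moves", "payload": {
  "moves": [
    [[0,0,0,0],[0,0,0,0],[0,0,0,0],[0,0,0,0],[0,0,0,0],[0,0,0,0],[0,0,0,0],[0,0,0,0],[0,0,0,0],[0,0,0,0]]
  ],
  "hand": -1
}}

```text
clock: 10.4
eef_pos: [0.5682, 0.0134, 0.0889]
tool_rot: [0.612, 0.79, 0.007, -0.009]
ft_force: [-0.6, 0.3, 0.9]
grip_width: 0.0433
```

```bash
python3 -c "
from h import *
p=knobpt(.039); to(p[0],p[1],.088)"
```

```text
t 10.4 tcp [0.5682 0.0134 0.0889] head 104.47 tilt [-0.005  0.023 -1.   ] j [ 0.01  0.46 -0.01  1.11  0.02 -0.24] F [-0.6  0.3  0.9] T [-0.19  0.03 -0.08] w 0.0433
tool shift mm [-0.2 -0.4  0.9]
```

{"api": "apply_moves", "payload": {
  "moves": [
    [[0.1,-0.5,-2,0],[0.1,-0.5,-2,0],[0.1,-0.5,-2,0],[0.1,-0.5,-2,0],[0,0,-1,0],[0,0,0,0],[0,0,0,0],[0,0,0,0],[0,0,0,0],[0,0,0,0]]
  ]
}}

```text
clock: 11.4
eef_pos: [0.5662, 0.0133, 0.0963]
tool_rot: [0.612, 0.791, 0.007, -0.01]
ft_force: [0.4, 0.3, -4.4]
grip_width: 0.0431
```

```bash
python3 -c "
from h import *
p=knobpt(.047); to(p[0],p[1],.0967)"
```

```text
t 11.4 tcp [0.5662 0.0133 0.0963] head 104.48 tilt [-0.007  0.023 -1.   ] j [ 0.01  0.45 -0.    1.12  0.02 -0.24] F [ 0.4  0.3 -4.4] T [-0.11 -0.37 -0.07] w 0.0431
tool shift mm [-0.1 -0.4 -0.4]
```

{"api": "apply_moves", "payload": {
  "moves": [
    [[0,0,0,4],[0,0,0,5],[0,0,0,5],[0,0,0,5],[0,0,0,5],[0,0,0,5],[0,0,0,0],[0,0,0,0],[0,0,0,0],[0,0,0,0]]
  ]
}}

```text
clock: 12.4
eef_pos: [0.5663, 0.0165, 0.0971]
tool_rot: [0.794, 0.608, 0.009, -0.016]
ft_force: [0.2, -1.3, -2.8]
grip_width: 0.0426
```

```bash
python3 -c "
from h import *
p=knobpt(.047); to(p[0],p[1],.0967); snap('wrist','w4.png'); c=load('wrist'); dial(c)"
```

```text
t 12.4 tcp [0.5663 0.0165 0.0971] head 74.85 tilt [-0.006  0.036 -0.999] j [ 0.01  0.45 -0.    1.13  0.04  0.27] F [ 0.2 -1.3 -2.8] T [ 0.61 -0.53  0.19] w 0.0426
tool shift mm [-3.4  0.4  0.3]
dial px [491.3 219.3] pred [490.9 219.7] size [175.1 182.2]
needle deg -10.92 peak -10.5 dark 82/238
needle_out deg -10.29 peak -10.5 dark 84/237
marker deg -82.50 peak -90.0 dark 0/213
```

```bash
python3 -c "
from h import *
wedge(load('wrist'),110)" | grep -v 'r [5-9][0-9]\|r 1[0-9][0-9] '
```

```text
blob r 46.9 ang 103.04 area 89187
   r 48 x -11.5 side(cw) 34.24  min -13.3 max 52.0
blob r 46.5 ang -127.99 area 836
   r 46 x -28.6 side(cw) -36.60  min -41.0 max -29.6
blob r 40.2 ang -134.15 area 82
   r 37 x -27.1 side(cw) -27.96  min -29.3 max -26.7
   r 41 x -29.2 side(cw) -30.00  min -30.5 max -29.4
blob r 40.0 ang 135.10 area 86
   r 38 x -28.3 side(cw) 28.25  min 27.0 max 29.6
blob r 7.7 ang -15.92 area 8850
   r 0 x 0.0 side(cw) -0.05  min -4.0 max 3.8
   r 4 x 0.8 side(cw) -2.25  min -6.0 max 3.8
   r 8 x 7.7 side(cw) -2.26  min -4.0 max 1.0
   r 12 x 13.6 side(cw) -3.15  min -4.7 max -1.6
   r 16 x 17.6 side(cw) -3.67  min -5.2 max -2.0
   r 20 x 21.4 side(cw) -4.25  min -5.6 max -2.7
   r 24 x 25.5 side(cw) -4.96  min -5.8 max -4.0
   r 28 x 29.4 side(cw) -5.51  min -6.4 max -4.7
   r 32 x 32.7 side(cw) -6.06  min -6.7 max -5.4
blob r 39.9 ang 80.22 area 106
   r 37 x 6.7 side(cw) 38.62  min 36.5 max 40.4
   r 41 x 7.1 side(cw) 41.23  min 40.4 max 41.7
blob r 40.7 ang -27.63 area 176
   r 36 x 33.8 side(cw) -17.72  min -18.5 max -17.0
   r 40 x 37.4 side(cw) -19.53  min -20.4 max -18.5
blob r 39.7 ang 52.93 area 223
   r 35 x 22.7 side(cw) 29.99  min 28.7 max 31.1
   r 39 x 24.7 side(cw) 32.77  min 31.3 max 34.3
blob r 46.9 ang -22.91 area 1191
   r 46 x 43.2 side(cw) -18.30  min -25.9 max -8.1
blob r 47.9 ang 0.79 area 11818
   r 36 x 38.6 side(cw) 0.43  min -2.3 max 3.7
   r 40 x 42.1 side(cw) 0.68  min -4.6 max 5.8
   r 44 x 45.9 side(cw) 0.70  min -6.2 max 8.2
   r 48 x 49.9 side(cw) 0.70  min -5.1 max 6.5
blob r 39.8 ang 25.86 area 235
   r 36 x 34.3 side(cw) 16.59  min 15.6 max 17.6
   r 40 x 37.5 side(cw) 18.19  min 17.4 max 19.0
blob r 41.8 ang 12.41 area 230
   r 39 x 40.4 side(cw) 8.90  min 8.2 max 9.6
   r 43 x 42.4 side(cw) 9.35  min 8.9 max 9.7
```

{"api": "apply_moves", "payload": {
  "moves": [
    [[0,0,0,0],[0,0,0,0],[0,0,0,0],[0,0,0,0],[-1.5,0,0,0],[-1.5,0,0,-6],[0,0,0,-6],[0,0,0,-6],[0,0,0,-6],[0,0,0,0]]
  ],
  "hand": 1
}}

```text
clock: 13.45
eef_pos: [0.5656, 0.0134, 0.0991]
tool_rot: [0.644, 0.765, 0.011, -0.012]
ft_force: [0.2, 0.8, 0.4]
grip_width: 0.0857
```

```bash
python3 -c "
from h import *
p=knobpt(.046); to(p[0],p[1],.096)"
```

```text
t 13.45 tcp [0.5656 0.0134 0.0991] head 99.85 tilt [-0.004  0.033 -0.999] j [ 0.    0.44 -0.01  1.13  0.03 -0.17] F [0.2 0.8 0.4] T [-0.03  0.01 -0.05] w 0.0857
tool shift mm [-0.4  0.4  3.1]
```

```bash
cat > t.py <<'E'
from h import *
import sys
def ticks(c,png=None):
    if png: c["im"]=cv2.imread(png)
    q=np.load('q.npy');o,M=frame(*q); p0=o+M@[0,.115,.0115]
    G=cv2.cvtColor(c["im"],cv2.COLOR_BGR2GRAY)
    th=np.radians(np.arange(-60,60,.25))
    for lo,hi in((.026,.033),(.0355,.038),(.046,.050)):
        r=np.arange(lo,hi,.0004)
        mp=np.array([[proj(c,p0+M@[a*np.cos(t),-a*np.sin(t),0]) for t in th] for a in r],np.float32)
        pr=cv2.remap(G,mp[...,0],mp[...,1],cv2.INTER_CUBIC).astype(float).mean(0)
        b=np.median(pr); n,L,s,C=cv2.connectedComponentsWithStats((pr<b-25).astype(np.uint8)[None])
        print(lo,[(round(float(np.degrees((th*(b-pr))[L[0]==i].sum()/(b-pr)[L[0]==i].sum())),1),int(s[i,4]),int(pr[L[0]==i].min())) for i in range(1,n)],int(b))
E
cat >cam2.py <<'E'
E
python3 - <<'E'
from t import *
# rebuild w2's camera from pose: rigid camera-on-tool transform from the current pair (w4 saved with its pose)
c=load('wrist')
def Tw(p,q):
    A=np.eye(4);A[:3,:3]=R.from_quat(q).as_matrix();A[:3,3]=p;return A
X=c["T"]@Tw([.5663,.0165,.0971],[.794,.608,.009,-.016])
ticks(c)
c["T"]=X@np.linalg.inv(Tw([.5226,.1178,.2015],[.712,.702,.002,-.013])); ticks(c,'pics/w2.png')
E
```

```text
0.026 [(-10.7, 25, 79)] 236
0.0355 [(-56.7, 31, 61), (-27.7, 13, 126), (3.8, 62, 98), (25.8, 15, 108), (52.9, 14, 106)] 234
0.046 [(-46.2, 120, 0), (0.8, 58, 59)] 151
0.026 [(-23.1, 21, 165)] 253
0.0355 [(-54.1, 10, 211), (-27.5, 9, 214), (3.8, 52, 160), (25.9, 10, 209), (53.0, 11, 201)] 252
0.046 [(3.2, 58, 91)] 211
```

{"api": "apply_moves", "payload": {
  "moves": [
    [[0,0,-17,0],[0,0,-17,0],[0,0,-12,5],[0,0,0,5],[30,8,0,0],[30,8,0,0],[30,8,4,0],[21,8,8,0],[6,2,8,0],[0,0,0,0]]
  ]
}}

```text
clock: 14.45
eef_pos: [0.604, 0.1309, 0.131]
tool_rot: [0.72, 0.694, 0.01, -0.013]
ft_force: [-0.4, -0.4, -0.7]
grip_width: 0.0852
```

```bash
python3 - <<'E'
from t import *
st(); snap('wrist','w5.png'); c=load('wrist'); ticks(c)
q=np.load('q.npy');o,M=frame(*q); p0=o+M@[0,.115,.0115]; C,d=ray(c,280,213); print("cam in dial frame",M.T@(C-p0))
wedge(c,100)
im=c["im"]; u,v=proj(c,p0).astype(int); print(u,v)
cv2.imwrite('pics/w5c.png',cv2.resize(im[v-40:v+110,u-90:u+90],None,fx=4,fy=4,interpolation=cv2.INTER_CUBIC))
E
```

```text
t 14.45 tcp [0.604  0.1309 0.131 ] head 87.87 tilt [-0.002  0.032 -0.999] j [0.2  0.51 0.2  1.25 0.03 0.23] F [-0.4 -0.4 -0.7] T [-0.05  0.02  0.  ] w 0.0852
0.026 [(-9.6, 22, 100)] 238
0.0355 [(-54.1, 13, 149), (-27.6, 14, 146), (15.3, 149, 92), (52.9, 14, 129)] 236
0.046 [(17.6, 193, 58)] 168
cam in dial frame [0.00565559 0.00101162 0.20081228]
blob r 4.6 ang -13.63 area 4143
   r 0 x 0.1 side(cw) -0.17  min -3.9 max 3.7
   r 4 x 1.1 side(cw) -1.13  min -4.4 max 1.9
   r 8 x 8.4 side(cw) -1.82  min -3.0 max 1.2
   r 12 x 13.7 side(cw) -2.48  min -3.7 max -1.4
   r 16 x 17.7 side(cw) -3.12  min -4.3 max -2.1
   r 20 x 21.0 side(cw) -3.71  min -4.5 max -2.9
blob r 39.8 ang 26.00 area 318
   r 35 x 33.7 side(cw) 16.41  min 15.7 max 17.3
   r 39 x 36.9 side(cw) 18.00  min 16.9 max 19.2
   r 43 x 38.8 side(cw) 19.14  min 18.8 max 19.4
270 190
```

View pics/w5c.png

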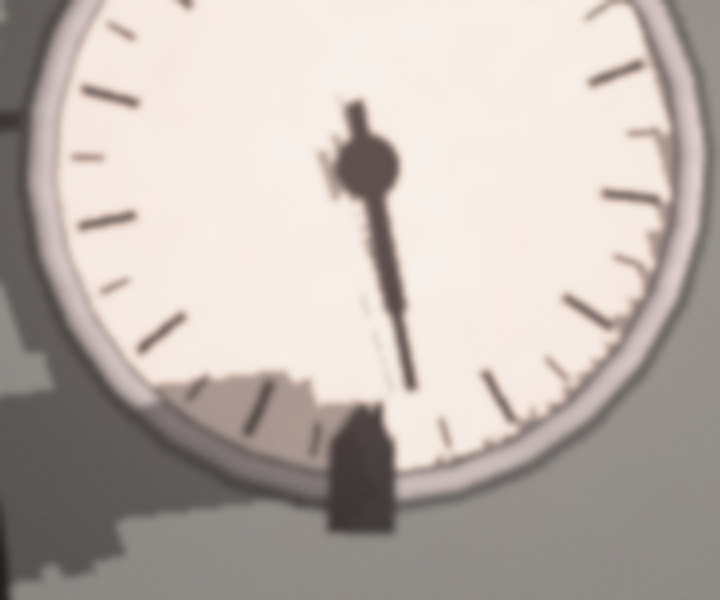

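The crop has the camera right above the dial: hub (368,167), needle tip (411,388), marker body centred at x of about 362, about 1° left of straight down. Correcting by the ±27° ticks, the needle is at about -8.7° and the marker at +3.9°. I return to the knob to turn it about 26° more.

{"api": "apply_moves", "payload": {
  "moves": [
    [[-6,-2,-12,0],[-25,-8,-10,0],[-30,-9,0,0],[-30,-9,0,0],[-20,-7,0,0],[-8,-2,0,0],[0,0,0,-5.5],[0,0,0,-5.5],[0,0,0,-5.5],[0,0,0,0]]
  ]
}}

```text
clock: 15.5
eef_pos: [0.5598, -0.0045, 0.1625]
tool_rot: [0.616, 0.787, 0.015, -0.005]
ft_force: [1.1, -0.2, 0.9]
grip_width: 0.0854
```

```bash
python3 -c "
from h import *
p=knobpt(.047); to(p[0],p[1],.0967)"
```

```text
t 15.5 tcp [ 0.5598 -0.0045  0.1625] head 103.9 tilt [ 0.01   0.029 -1.   ] j [-0.03  0.38  0.06  1.25  0.03 -0.27] F [ 1.1 -0.2  0.9] T [-0.07 -0.06  0.02] w 0.0854
tool shift mm [14.   9.  66.3]
```

{"api": "apply_moves", "payload": {
  "moves": [
    [[6,4,4,0],[6,4,4,0],[2,1,10,0],[0,0,12,0],[0,0,12,0],[0,0,10,0],[0,0,6,0],[0,0,4,0],[0,0,2,0],[0,0,0,0]]
  ]
}}

```text
clock: 16.5
eef_pos: [0.5651, 0.0155, 0.0922]
tool_rot: [0.618, 0.786, 0.014, -0.007]
ft_force: [0.5, 0.4, 0.1]
grip_width: 0.0857
```

```bash
python3 -c "
from h import *
p=knobpt(.047); to(p[0],p[1],.0967)"
```

```text
t 16.5 tcp [0.5651 0.0155 0.0922] head 103.59 tilt [ 0.006  0.029 -1.   ] j [ 0.01  0.44 -0.03  1.09  0.03 -0.23] F [0.5 0.4 0.1] T [-0.03  0.    0.01] w 0.0857
tool shift mm [-2.3  0.2 -4.5]
```

{"api": "apply_moves", "payload": {
  "moves": [
    [[-2,0,-3.5,0],[0,0,0,0],[0,0,0,0],[0,0,0,0],[0,0,0,0],[0,0,0,0],[0,0,0,0],[0,0,0,0],[0,0,0,0],[0,0,0,0]]
  ],
  "hand": -1
}}

```text
clock: 17.5
eef_pos: [0.5666, 0.0134, 0.0975]
tool_rot: [0.619, 0.786, 0.014, -0.006]
ft_force: [0.6, 0.9, -0.7]
grip_width: 0.0427
```

{"api": "apply_moves", "payload": {
  "moves": [
    [[0,0,-0.5,4],[0,0,0,4],[0,0,0,4],[0,0,0,4],[0,0,0,4],[0,0,0,4],[0,0,0,3],[0,0,0,0],[0,0,0,0],[0,0,0,0]]
  ]
}}

```text
clock: 18.5
eef_pos: [0.567, 0.0169, 0.0978]
tool_rot: [0.788, 0.615, 0.017, -0.014]
ft_force: [-0.8, -2.1, -0.3]
grip_width: 0.0426
```

```bash
python3 -c "
from t import *
p=knobpt(.047); to(p[0],p[1],.0967); snap('wrist','w6.png'); c=load('wrist'); ticks(c)"
```

```text
t 18.5 tcp [0.567  0.0169 0.0978] head 75.89 tilt [ 0.01   0.044 -0.999] j [ 0.    0.43 -0.02  1.1   0.04  0.25] F [-0.8 -2.1 -0.3] T [ 0.72 -0.21  0.21] w 0.0426
tool shift mm [-3.9 -0.2  0.9]
0.026 [(2.4, 26, 76)] 236
0.0355 [(-54.1, 12, 140), (-27.7, 13, 127), (3.8, 63, 97), (25.8, 15, 108), (52.9, 16, 103)] 234
0.046 [(-48.8, 99, 0), (0.7, 58, 57)] 151
```

{"api": "apply_moves", "payload": {
  "moves": [
    [[0,0,0,0],[0,0,0,0],[0,0,0,0],[0,0,0,0],[0,0,0,0],[0,0,-10,0],[0,0,-14,0],[0,0,-14,0],[-4,-6,-10,-7],[0,-6,-2,-7]]
  ],
  "hand": 1
}}

```text
clock: 19.55
eef_pos: [0.5547, 0.0128, 0.1523]
tool_rot: [0.704, 0.71, 0.019, -0.01]
ft_force: [-0.0, 0.1, 0.2]
grip_width: 0.0856
```

```bash
python3 -c "
from t import *
p=knobpt(.0566); to(p[0]-.008,p[1],.145); snap('wrist','w7.png'); c=load('wrist'); ticks(c)"
```

```text
t 19.55 tcp [0.5547 0.0128 0.1523] head 90.44 tilt [ 0.012  0.041 -0.999] j [-0.    0.37  0.03  1.22  0.04 -0.01] F [-0.   0.1  0.2] T [-0.07  0.08 -0.01] w 0.0856
tool shift mm [0.  0.6 7.4]
0.026 [(2.1, 27, 102), (28.6, 72, 190)] 239
0.0355 [(-0.3, 13, 103), (32.6, 209, 63)] 159
0.046 [(-0.4, 34, 52), (40.6, 145, 47)] 86
```

{"api": "apply_moves", "payload": {
  "moves": [
    [[0,0,0,0],[0,0,0,0],[0,0,0,0],[0,0,0,0],[0,0,0,0],[0,0,3,0],[0,0,4,0],[0,0,4,0],[0,0,4,0],[0,0,3,0]]
  ],
  "hand": -1
}}

```text
clock: 20.6
eef_pos: [0.5545, 0.014, 0.1331]
tool_rot: [0.706, 0.708, 0.018, -0.01]
ft_force: [-0.0, -0.2, -0.4]
grip_width: 0.0
```

{"api": "apply_moves", "payload": {
  "moves": [
    [[0,0,2,0],[0,0,2,0],[0,0,2,0],[0,0,2,0],[0,0,1,0],[0,0,1,0],[0,0,1,0],[0,0,1,0],[0,0,1,0],[0,0,0,0]]
  ]
}}

```text
clock: 21.6
eef_pos: [0.5551, 0.0144, 0.1201]
tool_rot: [0.706, 0.708, 0.019, -0.01]
ft_force: [0.3, -0.2, 1.4]
grip_width: 0.0001
```

```bash
python3 -c "
from t import *
p=knobpt(.049); to(p[0]-.008,p[1],.122);"
```

```text
t 21.6 tcp [0.5551 0.0144 0.1201] head 90.19 tilt [ 0.013  0.041 -0.999] j [ 0.    0.39 -0.03  1.14  0.04 -0.  ] F [ 0.3 -0.2  1.4] T [-0.06  0.08  0.02] w 0.0001
tool shift mm [-1.2  2.2 -1.9]
```

{"api": "apply_moves", "payload": {
  "moves": [
    [[0,0,1,0],[0,0,1,0],[0,0,1,0],[0,0,1,0],[0,0,1,0],[0,0,1,0],[0,0,0,0],[0,0,0,0],[0,0,0,0],[0,0,0,0]]
  ]
}}

```text
clock: 22.6
eef_pos: [0.5555, 0.0144, 0.1189]
tool_rot: [0.706, 0.708, 0.02, -0.008]
ft_force: [-0.6, -0.5, 3.4]
grip_width: -0.0001
```

```bash
python3 -c "
from t import *
st();snap('wrist','w8.png');ticks(load('wrist'));b=snap('side')
cv2.imwrite('pics/w8c.png',np.hstack([cv2.resize(load('wrist')['im'][60:360,130:530],(500,375)),cv2.resize(b[140:270,210:310],(288,375),interpolation=cv2.INTER_CUBIC)]))"
```

```text
t 22.6 tcp [0.5555 0.0144 0.1189] head 90.18 tilt [ 0.017  0.04  -0.999] j [ 0.    0.39 -0.03  1.13  0.04  0.  ] F [-0.6 -0.5  3.4] T [-0.04  0.18  0.02] w -0.0001
0.026 [(2.4, 28, 85)] 237
0.0355 [(-54.1, 12, 156), (-27.7, 13, 149), (3.7, 62, 107), (25.7, 15, 128), (52.8, 16, 122)] 235
0.046 [(0.7, 59, 57)] 151
```

View pics/w8c.png

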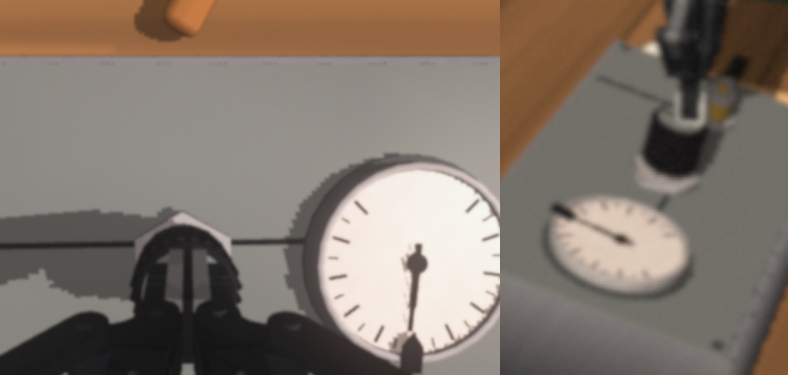

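In contact with the knob top, and the needle points at the marker. Now I push down harder.

{"api": "apply_moves", "payload": {
  "moves": [
    [[0,0,2,0],[0,0,2,0],[0,0,2,0],[0,0,3,0],[0,0,3,0],[0,0,3,0],[0,0,3,0],[0,0,3,0],[0,0,3,0],[0,0,3,0]]
  ]
}}

```text
clock: 23.7
eef_pos: [0.5572, 0.0146, 0.1144]
tool_rot: [0.706, 0.707, 0.026, -0.002]
ft_force: [-7.6, -1.4, 18.7]
grip_width: -0.0001
```

```bash
python3 -c "
from t import *
st();snap('wrist','w9.png');ticks(load('wrist'))"
```

```text
t 23.7 tcp [0.5572 0.0146 0.1144] head 90.11 tilt [ 0.034  0.04  -0.999] j [ 0.    0.38 -0.05  1.1   0.04  0.  ] F [-7.6 -1.4 18.7] T [-0.1   1.51  0.01] w -0.0001
0.026 [(4.4, 29, 83)] 237
0.0355 [(-54.1, 12, 150), (-27.6, 14, 143), (3.7, 63, 108), (25.8, 16, 121), (52.8, 16, 121)] 235
0.046 [(0.6, 58, 55)] 150
```

{"api": "apply_moves", "payload": {
  "moves": [
    [[0,0,3,0],[0,0,3,0],[0,0,3,0],[0,0,3,0],[0,0,3,0],[0,0,3,0],[0,0,3,0],[0,0,3,0],[0,0,3,0],[0,0,3,0]]
  ]
}}

```text
clock: 24.75
eef_pos: [0.5576, 0.0146, 0.1142]
tool_rot: [0.707, 0.706, 0.033, 0.006]
ft_force: [-9.3, -0.8, 18.9]
grip_width: 0.0003
```

```bash
python3 -c "
from t import *
st();snap('wrist','w10.png');ticks(load('wrist'))"
```

```text
t 24.75 tcp [0.5576 0.0146 0.1142] head 90.02 tilt [ 0.055  0.039 -0.998] j [ 0.    0.37 -0.08  1.07  0.04  0.01] F [-9.3 -0.8 18.9] T [-0.1   1.56  0.03] w 0.0003
0.026 [(4.4, 28, 84)] 237
0.0355 [(-54.1, 12, 151), (-27.7, 13, 147), (3.9, 63, 108), (25.7, 15, 128), (52.8, 16, 120)] 235
0.046 [(0.5, 59, 56)] 150
```

{"api": "apply_moves", "payload": {
  "moves": [
    [[0,0,-3,0],[0,0,-8,0],[0,-4,-12,0],[0,-8,-12,0],[0,-10,-12,0],[0,-10,0,0],[0,0,0,0],[0,0,0,0],[0,0,0,0],[0,0,0,0]]
  ]
}}

```text
clock: 25.8
eef_pos: [0.5191, 0.0129, 0.1623]
tool_rot: [0.707, 0.707, 0.033, 0.005]
ft_force: [0.6, -0.2, 0.1]
grip_width: -0.0002
```

```bash
python3 - <<'E'
from t import *
st();snap('wrist','w11.png');ticks(load('wrist'));snap('scene');snap('side')
a=load('scene');b=load('side');c=load('wrist')
print([np.round(proj(x,knobpt(s)),1) for x in(a,b,c) for s in(.049,.057)])
im=c['im'];u,v=proj(c,knobpt(.05)).astype(int)
A=cv2.resize(a['im'][195:255,240:300],(400,400),interpolation=cv2.INTER_CUBIC);B=cv2.resize(b['im'][160:220,240:300],(400,400),interpolation=cv2.INTER_CUBIC)
cv2.imwrite('pics/m2.png',np.hstack([A,B]))
E
```

```text
t 25.8 tcp [0.5191 0.0129 0.1623] head 90.03 tilt [ 0.054  0.039 -0.998] j [ 0.    0.26 -0.1   1.16  0.04  0.  ] F [ 0.6 -0.2  0.1] T [-0.08  0.11  0.04] w -0.0002
0.026 [(4.7, 23, 137)] 253
0.0355 [(-54.0, 7, 216), (-27.7, 7, 215), (3.1, 52, 156), (25.8, 11, 193), (52.8, 12, 185)] 252
0.046 [] 90
[array([268.1, 219.5]), array([268.3, 216.9]), array([272.6, 182.8]), array([273.5, 179.7]), array([277.6, 301.1]), array([277.9, 305.6])]
```

View pics/m2.png

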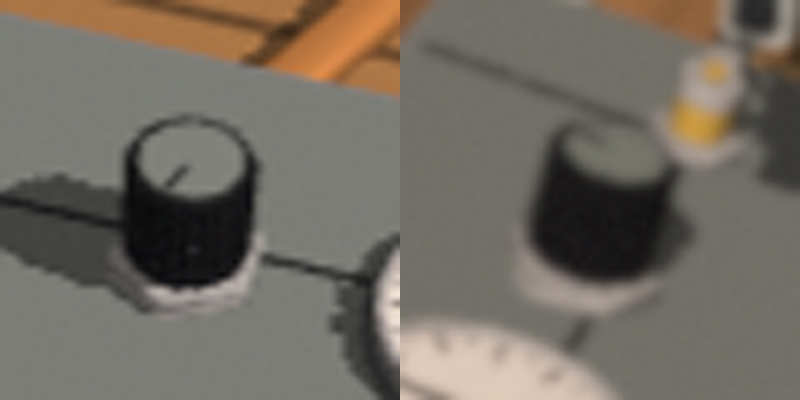

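The scene/side crop shows the knob well down on its nut, with its top centre at (268.6,218.5) scene and (272.2,182.8) side. At the start these were (268.1,218.4) and (271.4,182.4). I compare its height to the start numerically.

```bash
python3 - <<'E'
from t import *
for n,(u,v) in(('scene',(268,230)),('side',(269,194))):
    A=cv2.cvtColor(cv2.imread('pics/%s0.png'%n),cv2.COLOR_BGR2GRAY); B=cv2.cvtColor(load(n)['im'],cv2.COLOR_BGR2GRAY)
    f=lambda G,y0,y1,x0,x1:cv2.resize(G[y0:y1,x0:x1],None,fx=8,fy=8,interpolation=cv2.INTER_CUBIC)
    # body bottom edge + upper rim: column profile; rows of threshold crossings
    for nm,G in(('start',A),('now',B)):
        out=[]
        for du in(-4,-2,0,2,4):
            p=cv2.resize(G[v-30:v+30,u+du:u+du+1].astype(np.float32),(1,960),interpolation=cv2.INTER_CUBIC)[:,0]
            d=np.nonzero((p[:-1]<90)!=(p[1:]<90))[0]/16+v-30
            out.append(np.round(d,1).tolist())
        print(n,nm,out)
    for dy in (0,):
        T=f(A,v-22,v+14,u-12,u+12);S=f(B,v-28,v+20,u-18,u+18)
        r=cv2.matchTemplate(S,T,cv2.TM_CCOEFF_NORMED);_,m,_,l=cv2.minMaxLoc(r);print(n,"shift px",(l[0]/8-6,l[1]/8-6),round(m,3), "8mm=",proj(load(n),knobpt(.057))-proj(load(n),knobpt(.049)))
E
```

```text
scene start [[213.1, 214.1, 223.5, 237.8], [212.8, 213.8, 224.1, 238.6], [224.5, 238.3], [212.8, 213.8, 220.1, 221.8, 224.3, 238.1], [213.2, 213.9, 222.2, 222.9, 223.6, 237.6]]
scene now [[212.9, 214.2, 222.9, 237.9], [212.8, 213.7, 220.6, 222.2, 224.0, 238.6], [224.4, 238.1], [212.8, 213.8, 224.4, 238.1], [213.2, 213.9, 224.0, 237.6]]
scene shift px (0.0, 0.0) 0.989 8mm= [ 0.18027784 -2.64173419]
side start [[174.4, 175.2, 178.6, 201.5, 210.1, 212.5], [174.9, 176.6, 182.4, 202.3, 208.0, 211.3], [175.8, 177.6, 185.6, 202.6], [176.3, 178.4, 186.2, 202.7], [176.9, 178.7, 186.7, 202.5]]
side now [[178.3, 180.8, 182.4, 201.4, 210.3, 212.4], [175.2, 176.2, 179.0, 179.8, 184.6, 202.3, 208.2, 211.2], [175.9, 177.2, 185.7, 202.5], [176.4, 178.4, 186.3, 202.6], [177.0, 178.6, 186.9, 202.4]]
side shift px (0.0, 0.0) 0.997 8mm= [ 0.90174246 -3.09957516]
```

The knob is fully home (no measurable height difference, under 0.1 px). One more view from right above the dial to compare needle and marker numerically.

{"api": "apply_moves", "payload": {
  "moves": [
    [[20,10,0,0],[25,15,0,0],[25,18,0,0],[25,18,4,0],[15,15,6,0],[6,8,6,0],[2,1,4,0],[0,0,0,0],[0,0,0,0],[0,0,0,0]]
  ],
  "hand": 1
}}

```text
clock: 26.95
eef_pos: [0.6066, 0.1327, 0.1476]
tool_rot: [0.709, 0.705, 0.03, 0.004]
ft_force: [0.4, 0.3, -0.5]
grip_width: 0.0853
```

```bash
python3 - <<'E'
from t import *
st(); snap('wrist','w12.png'); c=load('wrist')
q=np.load('q.npy');o,M=frame(*q); p0=o+M@[0,.115,.0115]; C,d=ray(c,280,213); print("cam in dial frame",M.T@(C-p0),proj(c,p0))
ticks(c)
for f in('w5','w12'):
    c2=load('wrist') 
    if f=='w5':
        def Tw(p,q):
            A=np.eye(4);A[:3,:3]=R.from_quat(q).as_matrix();A[:3,3]=p;return A
        ob=telemetry.get_obs(); X=c2["T"]@Tw(ob['eef_pos'],ob['tool_rot']); c2["T"]=X@np.linalg.inv(Tw([.604,.1309,.131],[.72,.694,.01,-.013])); c2["im"]=cv2.imread('pics/w5.png')
    # marker body: dark pixels per dial radius using low threshold (marker far darker than its shadow)
    G=cv2.cvtColor(c2["im"],cv2.COLOR_BGR2GRAY); th=np.radians(np.arange(-15,15,.25))
    for r in np.arange(.034,.056,.002):
        mp=np.array([[proj(c2,p0+M@[r*np.cos(t),-r*np.sin(t),.003]) for t in th]],np.float32)
        p=cv2.remap(G,mp[...,0],mp[...,1],cv2.INTER_CUBIC)[0].astype(float); m=p<100
        if m.sum(): print(f,round(r*1000),"marker mid %.2f  from %.1f to %.1f"%(np.degrees(th[m].mean()),np.degrees(th[m].min()),np.degrees(th[m].max())))
E
```

```text
t 26.95 tcp [0.6066 0.1327 0.1476] head 89.75 tilt [ 0.048  0.037 -0.998] j [0.2  0.47 0.16 1.21 0.03 0.21] F [ 0.4  0.3 -0.5] T [-0.08  0.08 -0.04] w 0.0853
cam in dial frame [ 0.00337584 -0.00024462  0.21424959] [268.61910314 177.39199604]
0.026 [(5.9, 25, 103)] 238
0.0355 [(-54.1, 14, 154), (-27.6, 14, 156), (4.0, 59, 103), (25.9, 16, 133), (52.9, 14, 137)] 237
0.046 [(3.3, 54, 64), (37.1, 87, 110)] 170
w5 36 marker mid 3.00  from 2.2 to 3.7
w5 38 marker mid 2.62  from -1.0 to 6.2
w5 40 marker mid 3.12  from -2.0 to 8.2
w5 42 marker mid 3.25  from -2.8 to 9.2
w5 44 marker mid 3.25  from -2.5 to 9.0
w5 46 marker mid 3.25  from -3.0 to 9.5
w5 48 marker mid 3.25  from -2.5 to 9.0
w5 50 marker mid 5.88  from -3.0 to 14.8
w5 52 marker mid 3.00  from -2.5 to 8.5
w5 54 marker mid 3.00  from -2.0 to 8.0
w12 36 marker mid 3.12  from 2.8 to 3.5
w12 38 marker mid 2.75  from -0.5 to 6.0
w12 40 marker mid 3.38  from -1.2 to 8.0
w12 42 marker mid 3.25  from -2.5 to 9.0
w12 44 marker mid 3.13  from -2.5 to 8.8
w12 46 marker mid 3.38  from -2.5 to 9.2
w12 48 marker mid 3.13  from -2.2 to 8.5
w12 50 marker mid 4.20  from -2.5 to 12.2
w12 52 marker mid 3.00  from -2.5 to 8.5
w12 54 marker mid 3.00  from -2.0 to 8.0
```

Needle reads 5.9° and marker 3.15° in the same view. They are 2.7° apart, against a 7.5° spline pitch, so the knob is locked in the gap nearest the marker. Now the valve: shut the fingers and travel to a spot on the robot side of the lever.

{"api": "apply_moves", "payload": {
  "moves": [
    [[0,0,-15,0],[-20,-5,-15,0],[-36,-8,0,0],[-38,-8,0,0],[-38,-8,0,0],[-38,-8,0,0],[-38,-8,0,0],[-38,-8,0,0],[-20,-5,0,0],[-8,-3,0,0]]
  ],
  "hand": -1
}}

```text
clock: 28.0
eef_pos: [0.5391, -0.1549, 0.1713]
tool_rot: [0.709, 0.704, 0.033, 0.009]
ft_force: [0.1, -0.0, 0.5]
grip_width: -0.0002
```

```bash
python3 -c "
from t import *
to(.545,-.152,.075)"
```

```text
t 28.0 tcp [ 0.5391 -0.1549  0.1713] head 89.63 tilt [ 0.059  0.034 -0.998] j [-0.31  0.34  0.04  1.22  0.05 -0.3 ] F [ 0.1 -0.   0.5] T [-0.    0.05 -0.02] w -0.0002
tool shift mm [-0.4  0.2 96.5]
```

{"api": "apply_moves", "payload": {
  "moves": [
    [[0,0,14,0],[0,0,14,0],[0,0,14,0],[0,0,14,0],[0,0,12,0],[0,0,10,0],[0,0,7,0],[0,0,4,0],[0,0,0,0],[0,0,0,0]]
  ]
}}

```text
clock: 29.0
eef_pos: [0.5453, -0.152, 0.0833]
tool_rot: [0.71, 0.703, 0.036, 0.012]
ft_force: [-0.4, 0.2, -0.0]
grip_width: 0.0004
```

```bash
python3 -c "
from t import *
to(.545,-.152,.075)
c=load('side');snap('side')"
```

```text
t 29.0 tcp [ 0.5453 -0.152   0.0833] head 89.5 tilt [ 0.067  0.033 -0.997] j [-0.3   0.41 -0.1   1.    0.05 -0.29] F [-0.4  0.2 -0. ] T [-0.05  0.09 -0.04] w 0.0004
tool shift mm [-0.3 -0.9  8.3]
```

{"api": "apply_moves", "payload": {
  "moves": [
    [[0,0,4,0],[0,0,3,0],[0,5,-1,0],[-0.5,7.5,-1.5,0],[-0.5,7.5,-1.5,0],[-0.5,7.5,-1.5,0],[-0.5,7.5,-1.5,0],[4.3,8.7,-1.7,0],[4.3,8.7,-1.7,0],[4.3,8.7,-1.7,0]]
  ]
}}

```text
clock: 30.05
eef_pos: [0.6072, -0.1422, 0.0923]
tool_rot: [0.711, 0.702, 0.033, 0.009]
ft_force: [-2.2, -1.2, -0.8]
grip_width: 0.0003
```

```bash
cat >lev.py <<'E'
from t import *
def lever():
    """lever angle from the scene view: dark grip pixels on the plane 26.5 mm out (right part of panel)"""
    snap('scene'); c=load('scene'); q=np.load('q.npy');o,M=frame(*q); p=o+M@[-.01,-.11,.0315]
    g=cv2.cvtColor(c['im'],cv2.COLOR_BGR2GRAY); best=[]
    for t in np.arange(-20,120,2.):
        a=np.radians(t); v=[]
        for r in(.035,.042,.049,.056,.063):
            for s in(-.004,0,.004):
                d=np.array([np.sin(a)*r-np.cos(a)*s*-1,-np.cos(a)*r+np.sin(a)*s,0]); u=proj(c,p+M@d); v.append(cv2.getRectSubPix(g,(1,1),tuple(u))[0,0])
        best.append((np.mean(v),t))
    best.sort(); print("lever darkest",[(round(float(a)),b) for a,b in best[:6]])
E
python3 -c "
from lev import *
to(.6214,-.116,.096); lever()"
```

```text
t 30.05 tcp [ 0.6072 -0.1422  0.0923] head 89.37 tilt [ 0.059  0.033 -0.998] j [-0.25  0.51  0.09  1.1   0.05 -0.24] F [-2.2 -1.2 -0.8] T [-0.33  0.57  0.03] w 0.0003
tool shift mm [26.5 14.1 -2. ]
lever darkest [(23, np.float64(30.0)), (23, np.float64(32.0)), (23, np.float64(28.0)), (23, np.float64(34.0)), (24, np.float64(26.0)), (24, np.float64(36.0))]
```

{"api": "apply_moves", "payload": {
  "moves": [
    [[6,6,-1,0],[7,4,-0.8,0],[7,3,-0.6,0],[5,1,0,0],[4,0,0,0],[3,0,0,0],[3,0,0,0],[3,0,0,0],[2,0,0,0],[2,0,0,0]]
  ]
}}

```text
clock: 31.1
eef_pos: [0.6264, -0.1175, 0.0988]
tool_rot: [0.715, 0.698, 0.02, 0.027]
ft_force: [-1.0, -6.8, -2.8]
grip_width: 0.0
```

```bash
python3 -c "
from lev import *
st(); lever()"
```

```text
t 31.1 tcp [ 0.6264 -0.1175  0.0988] head 88.57 tilt [ 0.066 -0.01  -0.998] j [-0.19  0.52  0.12  1.1   0.   -0.16] F [-1.  -6.8 -2.8] T [-1.37  0.24 -0.04] w 0.0
lever darkest [(22, np.float64(40.0)), (22, np.float64(42.0)), (23, np.float64(38.0)), (23, np.float64(36.0)), (23, np.float64(44.0)), (23, np.float64(46.0))]
```

{"api": "apply_moves", "payload": {
  "moves": [
    [[4,0,0,0],[4,0,0,0],[4,0,0,0],[-8,0,0,0],[-10,0,0,0],[-5,0,-15,0],[0,-5,-25,0],[0,-20,-30,0],[-10,-35,-25,0],[-20,-40,0,0]]
  ]
}}

```text
clock: 32.15
eef_pos: [0.5228, -0.1627, 0.192]
tool_rot: [0.716, 0.697, 0.017, 0.036]
ft_force: [0.1, -0.9, 0.6]
grip_width: -0.0002
```

{"api": "apply_moves", "payload": {
  "moves": [
    [[-25,-40,0,0],[-25,-40,0,0],[-25,-40,0,0],[-20,-20,0,0],[0,0,0,0],[0,0,0,0],[0,0,0,0],[0,0,0,0],[0,0,0,0],[0,0,0,0]]
  ],
  "hand": 1
}}

```text
clock: 33.15
eef_pos: [0.379, -0.255, 0.1886]
tool_rot: [0.714, 0.698, 0.024, 0.042]
ft_force: [0.2, -0.8, -0.3]
grip_width: 0.0856
```

```bash
python3 - <<'E'
from lev import *
st(); lever(); snap('side'); c=load('scene')
q=np.load('q.npy');o,M=frame(*q); p=o+M@[-.01,-.11,.0315]
# dark grip blob in scene on lever plane
g=cv2.cvtColor(c['im'],cv2.COLOR_BGR2GRAY); m=(g<60).astype(np.uint8)
n,L,s,C=cv2.connectedComponentsWithStats(m)
for i in range(1,n):
    l=M.T@(onplane(c,*C[i],p,M[:,2])-p)*1000
    if np.hypot(*l[:2])<90 and s[i,4]>15:
        ys,xs=np.nonzero(L==i); Q=np.array([(M.T@(onplane(c,x,y,p,M[:,2])-p))[:2] for x,y in zip(xs,ys)])*1000
        ev=np.linalg.eigh(np.cov(Q.T)); e=ev[1][:,1]; print("blob",np.round(l[:2],1),s[i,4],"centre ang %.1f axis ang %.1f len %.0f"%(np.degrees(np.arctan2(l[0],-l[1])),np.degrees(np.arctan2(e[0],-e[1]))%180,np.sqrt(12*ev[0][1])))
G0=cv2.imread('pics/scene0.png').astype(int); d=np.abs(c['im'].astype(int)-G0).sum(2)
n,L,s,C=cv2.connectedComponentsWithStats((d>90).astype(np.uint8))
print([(np.round(C[i]).tolist(),int(s[i,4])) for i in range(1,n) if s[i,4]>25])
# knob height vs start
for nm,(u,v) in(('scene',(268,230)),('side',(269,194))):
    A=cv2.imread('pics/%s0.png'%nm);B=load(nm)['im']; f=lambda I:cv2.resize(I,None,fx=8,fy=8,interpolation=cv2.INTER_CUBIC)
    r=cv2.matchTemplate(f(B[v-28:v+20,u-18:u+18]),f(A[v-22:v+14,u-12:u+12]),cv2.TM_CCOEFF_NORMED);_,mm,_,l=cv2.minMaxLoc(r);print(nm,"knob shift px",l[0]/8-6,l[1]/8-6,round(mm,3))
E
```

```text
t 33.15 tcp [ 0.379  -0.255   0.1886] head 88.66 tilt [ 0.093 -0.026 -0.995] j [-0.61  0.09 -0.24  1.15  0.03 -0.59] F [ 0.2 -0.8 -0.3] T [ 0.07  0.11 -0.  ] w 0.0856
lever darkest [(37, np.float64(90.0)), (37, np.float64(92.0)), (37, np.float64(94.0)), (38, np.float64(88.0)), (41, np.float64(96.0)), (42, np.float64(86.0))]
blob [52.   0.8] 139 centre ang 90.9 axis ang 94.4 len 46
[([106.0, 10.0], 638), ([154.0, 58.0], 5132), ([289.0, 14.0], 226), ([299.0, 23.0], 138), ([314.0, 2.0], 80), ([330.0, 13.0], 32), ([339.0, 6.0], 52), ([351.0, 38.0], 1237), ([326.0, 33.0], 161), ([324.0, 42.0], 76), ([315.0, 50.0], 111), ([304.0, 54.0], 43), ([323.0, 63.0], 159), ([31.0, 72.0], 493), ([250.0, 69.0], 73), ([4.0, 77.0], 37), ([282.0, 101.0], 74), ([270.0, 107.0], 136), ([43.0, 141.0], 3090), ([203.0, 208.0], 148), ([197.0, 214.0], 65), ([210.0, 228.0], 312), ([158.0, 226.0], 38), ([319.0, 248.0], 50)]
scene knob shift px 0.0 0.0 0.989
side knob shift px 0.0 0.125 0.981
```

```bash
python3 -c "
from h import *
st(); print(workorder.job_done())"
```

```text
t 33.25 tcp [ 0.3787 -0.2551  0.1886] head 88.64 tilt [ 0.093 -0.027 -0.995] j [-0.62  0.09 -0.24  1.15  0.03 -0.59] F [-0.2 -0.3 -0.3] T [ 0.03  0.15 -0.01] w 0.0856
the job is handed in; nothing more can be done
None
```

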